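# Proof-pull the glued stoneware handle of a serving board with a spring gauge

## Robot

A 6-joint arm with a two-finger parallel gripper is mounted at the origin on the work surface. World frame = base frame: x ahead of the robot, y to its left, z up, the work surface at z = 0. Lengths are in m, angles in rad, forces in N, time in s.
With the tool pointing down it reaches from about 0.275 to 0.75 m from the base axis. Payload 10.2 kg.
Tool frame: the origin (TCP) lies midway between the tips of the shut fingers; the grasp point (between the pads) lies 19 mm behind it (env.hold_point_z is the distance from the TCP to the grasp point, in m); z points along the fingers, y is the direction in which the jaws open and shut (so a half turn about z gives the same grasp; the last joint's range is limited). The gripper opens to 88 mm and grips with 3 to 60 N. Pads are 18 mm wide; open, the fingers measure 123 mm over their backs; the gripper's body (75 mm by 187 mm) begins 45 mm behind the grasp point.
Start: joints at [1.076, 0.313, 1.498, -0, 1.331, -0.223], TCP at [0.141, 0.506, 0.239] pointing down, gripper open.
Joint ranges: [-2.94, 2.94], [-0.97, 2.17], [0.19, 2.56], [-1.23, 4.37], [0.02, 3.11], [-2.88, 2.88]. Speed limits (rad/s): [2.39, 2.39, 3.01, 3.14, 3.14, 3.14].

## Interface

Orientations are given as a rotation vector (axis times angle).
In Python, from station import get_obs, grab_frame, camera_info, env, nets gives the robot as it stands.
- The arm moves only by the shell command python3 -m crank 'ROWS'. ROWS is a JSON object of lists of equal length, an entry for each row: "angular": the turn, a rotation vector about the world's x, y, z in rad, a list of three; "offset": the shift along the world's x, y, z in m, a list of three; "grip": the opening, from 0 (shut) to 1 (fully open). A call has exactly 10 rows; each row is the pose to reach, as a shift and turn from the pose commanded when the call began; what a row does not reach only later rows make up. A row lasts 1/12 s, in which the tool goes at most 41.7 mm and 7.16 degrees, less where a joint would pass 70% of its speed; a pose out of reach is approached as far as the arm can. A call with a gripper value outside its range is refused whole. The fingers move at their own pace and stop on an object; the grip force is fixed at half the most. Time passes only in rows, so rows that repeat a pose let the fingers close, or fill a call up. It gives the time, the measured TCP pose, the force and the opening at its end, in the units of the state.
- get_obs(): the state, without advancing time (a new reading comes with each control period).
- grab_frame(name): name is "scene" or "top" or "wrist"; returns the picture (400x640x3 uint8, red, green, blue); there is no depth.
- camera_info(name): a dict with "fx", "fy", "cx", "cy" (pixels), "dist_coeffs" ([k1, k2, p1, p2, k3] as OpenCV has them; the pictures are not rectified), "extrinsics" (4x4, takes a point from world to camera coordinates). Camera axes: x right, y down, z forward; pixel columns grow to the right and rows downward; lengths in m; the calibration is good to about 2 mm. A picture is of the moment at which its call begins: read the wrist's pose just before it. camera_info takes no time and is no camera call; for the wrist camera it gives the pose at the moment of the call.
- env.sign_off(): hands the job in, once; it reports no verdict.
Trained networks look in the newest picture that a camera, given by its name, has taken for a name from the list of things; names that differ only in an ending like _2 or _b are one class to them, and where a whole thing is asked for, a point or a joint stands for the part that bears it (a point fixed in the world has none). Each returns a list of dicts, best first, with "confidence" (0 to 1); they miss things now and then, are a little off and sometimes report something else, mostly with a low value. They report only what shows in the picture. A call takes as long as a camera call.
- nets.find_in(camera, name): "extent" ([centre column, centre row, width, height] in pixels, round what is visible of it).
- nets.masks_of(camera, name): "pixels" (400x640 bool, what is visible of it) and "extent" ([centre column, centre row, width, height] in pixels, round what is visible of it).
The state is a dict: "clock": time; "joint_positions": joint angles; "qvel": joint speeds; "tau": joint torques, N m; "tool_pos": TCP position; "tcp_rot": TCP orientation; "contact_force": force on the tool from outside, world axes, zero at the start; "wrist_torque": the same for the moment, N m; "width": finger opening in m.
Only numpy, scipy, OpenCV 4.12 (cv2) and the standard library are available. Lean on these libraries where they do the work, as an engineer would, in place of code of your own. Each camera call takes 0.05 s, during which the arm holds its last target. There are 200 camera calls.

## Task

Prove that the blue handle glued to the end of the serving board holds: hook the spring gauge over the bar of the handle, lay it down flat on the bench and let go. Then take it by its red bail grip and pull straight out from the board's end until the pointer stands in the green band (15 N), and keep it there for two seconds, never letting it reach the red. Afterwards unhook the gauge and lay it back flat and lengthwise on the middle of its mat, leaving the mug, jar, bowl and brush alone.

Things in the scene. Friction and masses are not known exactly. Their poses are not given: they have to be found in the camera images.
- board: wooden serving board lying flat, 360 x 240 x 28 mm, immovable under a stack of sand-coloured kiln shelves (top 118 mm above the bench, near edge 160 mm from the bar). A blue bow handle is glued to its end face. Origin on the bench below the middle of the handle's bar; x along the bar; +y from bar to board (end face at y = 40 mm), so -y is straight out. 120 mm either side of that line is clear.
- handle_bar (a point): middle of the handle's bar: 12 mm round, its axis level 14 mm over the bench (8 mm free below it), straight and clear of the feet over 68 mm. The gap between the bar and the board's end face is 34 mm and open from above and below.
- gauge: spring gauge, 0.3 kg: grey case 140 (x) x 46 (y) x 34 mm (z), white dial on top. Origin: centre of the case's underside, about below its centre of mass; +x to the hook, -x to the bail, z up. A 6 mm rod, axis 24 mm above the underside, leaves the front end and ends in a downward hook, 57 mm of rod free between. Flat on the bench it passes 1 mm over the bar; lower it with the bar at x = 107 mm.
- gauge_rod (a joint): how far the hook is drawn out of the case against the spring, m: 0 slack, to 0.075. 3 mm for each newton of pull on the hook: 15 N is 0.045. The orange pointer on the dial moves with it towards the hook; green band 0.039 to 0.051 (13 to 17 N), red from 0.060 (20 N).
- hook_leg (a point): the hook's downward leg, 6 mm round, a point 12 mm above the gauge's underside; at x = 130 mm of the gauge when slack. The leg reaches down to 3 mm above the underside.
- gauge_bail: the gauge's bail: two wire arms and a red grip, hinged freely on the case: it swings up (0 to 86 degrees) and rests level when the gauge lies flat; lifted by it, the case hangs down. Origin on the hinge axis, 62 mm behind the gauge's origin, 17 mm above its underside; axes as the gauge's when level.
- bail_grip (a point): middle of the red bail grip: a 14 mm round bar, 80 mm long across the gauge (y), 132 mm behind the gauge's origin when level, axis 17 mm above the underside. 55 mm are free between grip and case and 80 mm between the arms: one finger goes down inside the bail, one outside.
- mat: dark blue-green rubber mat fixed to the bench, 320 (x) by 130 (y) by 3 mm thick; the gauge starts lying lengthwise on it. Origin at the centre of its underside.
- mug: green mug, 80 mm wide, 90 mm tall, with a handle; leave it alone. Origin at the centre of its foot.
- jar: terracotta-coloured jar with a white cap, 64 mm wide, 85 mm tall; leave it alone. Origin at the centre of its foot.
- bowl: grey unfired bowl, 124 mm wide, 55 mm tall, on top of the kiln shelves; leave it alone. Origin at the centre of its foot.
- brush: brush with wooden handle lying on the bench between the gauge's line and the robot; leave it alone. Origin at the middle of its underside.

How it is judged:
On the way, in this order (a step that is already met when the one before it is completed fails the run):
1. the gauge lies flat on the bench with its hook over the handle's bar, slack and let go (y of hook_leg in the frame of board between 0.004 and 0.04 m and x of hook_leg in the frame of board between -0.045 and 0.045 m and height (world z) of hook_leg below 0.022 m and angle between gauge's own z axis and vertical below 0.1 rad and height (world z) of gauge below 0.006 m and value of joint gauge_rod below 0.01 m and contact force between the fingers and gauge below 0.3 N), for 0.2 s.
2. drawn by the bail grip straight out from the board (within 17 degrees), the pointer stands in the green band (13 to 17 N) for one and a half seconds (value of joint gauge_rod between 0.039 and 0.051 m and contact force between gauge and board above 8 N and contact force between the fingers and gauge_bail above 5 N and angle between the x axis of gauge and the y axis of board, either way round below 0.3 rad), for 1.5 s.
At the end, for the whole second after the job is handed in: The gauge lies still and flat (within 6 degrees) on its mat, slack, lengthwise (within 29 degrees, either way round), its case's centre within 80 mm along and 50 mm across of the mat's centre (value of joint gauge_rod below 0.006 m and height (world z) of gauge between 0.001 and 0.008 m and angle between gauge's own z axis and vertical below 0.1 rad and x of gauge in the frame of mat between -0.08 and 0.08 m and y of gauge in the frame of mat between -0.05 and 0.05 m and angle between the x axis of gauge and the x axis of mat, either way round below 0.5 rad and linear speed of gauge below 0.02 m/s); the robot touches nothing.
It fails at once if the pointer reaches the red (20 N or more) (value of joint gauge_rod above 0.06 m).
It fails at once if the mug is pushed more than 20 mm or knocked over (distance of mug from where it was at the start of the episode above 0.02 m or angle between mug's own z axis and vertical above 0.4 rad).
It fails at once if the jar is pushed more than 20 mm or knocked over (distance of jar from where it was at the start of the episode above 0.02 m or angle between jar's own z axis and vertical above 0.4 rad).
It fails at once if the bowl is pushed more than 20 mm or knocked over (distance of bowl from where it was at the start of the episode above 0.02 m or angle between bowl's own z axis and vertical above 0.4 rad).
It fails at once if the brush is pushed more than 20 mm or knocked over (distance of brush from where it was at the start of the episode above 0.02 m or angle between brush's own z axis and vertical above 0.4 rad).
It also fails if it takes over 72 s, if anything falls off the work surface, if the arm or the gripper's body presses on something with over 40 N, if the wrist force passes 120 N, or if a joint passes its speed limit or range.

## Working session

There is one attempt and no reset: what is moved stays moved. The work goes in short steps, Python scripts to look and compute and a shell command to move; the robot and the scene stay as the last step left them, time stands still between calls to the robot, and variables do not carry over. Pictures are saved under pics/ and viewed, about 8 in all and at most 12, crops included, and the job is handed in when it is done.

```bash
ls; mkdir -p pics; cat > h.py <<'E'
import numpy as np, cv2
from station import *
def snap(c,fn):
    im=grab_frame(c); cv2.imwrite('pics/'+fn,im[:,:,::-1]); return im
def ray(c,pts,z,ci=None):
    ci=ci or camera_info(c); K=np.array([[ci['fx'],0,ci['cx']],[0,ci['fy'],ci['cy']],[0,0,1]])
    n=cv2.undistortPoints(np.array(pts,float).reshape(-1,1,2),K,np.array(ci['dist_coeffs'],float))[:,0]
    E=np.array(ci['extrinsics']);R=E[:3,:3];o=-R.T@E[:3,3]
    d=np.c_[n,np.ones(len(n))]@R
    return o+d*((z-o[2])/d[:,2])[:,None]
def proj(c,P):
    ci=camera_info(c);K=np.array([[ci['fx'],0,ci['cx']],[0,ci['fy'],ci['cy']],[0,0,1]]);E=np.array(ci['extrinsics'])
    return cv2.projectPoints(np.array(P,float).reshape(-1,1,3),cv2.Rodrigues(E[:3,:3])[0],E[:3,3],K,np.array(ci['dist_coeffs'],float))[0][:,0]
E
python3 - <<'E'
from h import *
a=snap('scene','s1.png');b=snap('top','t1.png')
for n in ['gauge','board','mat','gauge_bail','handle_bar','mug','jar','bowl','brush']:
    try:
        for d in nets.masks_of('top',n)[:2]:
            r=cv2.minAreaRect(np.argwhere(d['pixels'])[:,::-1].astype(np.float32))
            c=cv2.boxPoints(r); print(n,round(d['confidence'],2),np.round(d['extent']),np.round(ray('top',[r[0]],.02)[0],3),np.round(c).tolist())
    except Exception as e: print(n,e)
print(get_obs())
E
```

```text
pics
gauge 0.64 [450. 202.  72.  45.] [ 0.536 -0.373  0.02 ] [[406.0, 196.0], [418.0, 172.0], [484.0, 205.0], [472.0, 229.0]]
gauge 0.29 [316. 158.  21.  20.] [0.689 0.065 0.02 ] [[300.0, 163.0], [309.0, 144.0], [326.0, 153.0], [316.0, 171.0]]
board 0.8 [192. 209. 124.  76.] [0.524 0.467 0.02 ] [[131.0, 173.0], [254.0, 173.0], [254.0, 245.0], [131.0, 245.0]]
mat 0.97 [440. 196. 106.  71.] [ 0.554 -0.352  0.02 ] [[386.0, 192.0], [403.0, 157.0], [491.0, 198.0], [474.0, 234.0]]
gauge_bail 0.45 [467. 213.  32.  18.] [ 0.481 -0.457  0.02 ] [[454.0, 213.0], [480.0, 201.0], [488.0, 220.0], [462.0, 232.0]]
handle_bar 0.69 [194. 208. 123.  72.] [0.524 0.465 0.02 ] [[131.0, 172.0], [255.0, 172.0], [255.0, 246.0], [131.0, 246.0]]
handle_bar 0.65 [439. 197. 100.  72.] [ 0.554 -0.351  0.02 ] [[386.0, 192.0], [403.0, 158.0], [490.0, 198.0], [473.0, 233.0]]
mug 0.73 [257. 152.  24.  41.] [0.704 0.255 0.02 ] [[239.0, 142.0], [263.0, 135.0], [273.0, 167.0], [248.0, 175.0]]
jar 0.82 [316. 159.  21.  23.] [0.688 0.063 0.02 ] [[304.0, 147.0], [322.0, 147.0], [322.0, 169.0], [304.0, 169.0]]
bowl 0.98 [15
[... 188 characters left out ...]
, [280.0, 257.0], [278.0, 270.0]]
{'clock': 0.55, 'joint_positions': array([ 1.07559257e+00,  3.12896072e-01,  1.49774600e+00, -1.97489739e-05,
        1.33100234e+00, -2.23402366e-01]), 'qvel': array([ 0.00034143,  0.00110721, -0.00372801, -0.00058941, -0.00021972,
       -0.00184117]), 'tau': array([-1.32131252e-03, -4.01940572e+01, -2.52333015e+01,  6.94654346e-02,
        3.19727766e-02, -1.04604368e-05]), 'tool_pos': array([0.14095657, 0.50571009, 0.23870485]), 'tcp_rot': array([-4.25624307e-01, -3.11262700e+00,  8.67117003e-05]), 'contact_force': array([-0.04113781, -1.32357411,  0.71183108]), 'wrist_torque': array([-0.03079987,  0.03540046, -0.00150338]), 'width': 0.08771714262658666}
```

```bash
python3 - <<'E'
import cv2,numpy as np
t=cv2.imread('pics/t1.png')
a=cv2.resize(t[150:260,120:270],None,fx=4,fy=4,interpolation=2)[:,:600]
b=cv2.resize(t[150:240,380:500],None,fx=5,fy=5,interpolation=2)
cv2.imwrite('pics/t1a.png',cv2.resize(t[130:290,110:510],None,fx=2,fy=2,interpolation=2))
s=cv2.imread('pics/s1.png');cv2.imwrite('pics/c1.png',np.vstack([cv2.resize(t[130:290,110:510],(800,320),interpolation=2),cv2.resize(s,(448,280)).repeat(1,0) if 0 else np.hstack([cv2.resize(s,(448,280)),cv2.resize(t[155:235,385:495],(352,280),interpolation=2)])]))
E
```

```text
(no output)
```

View pics/c1.png

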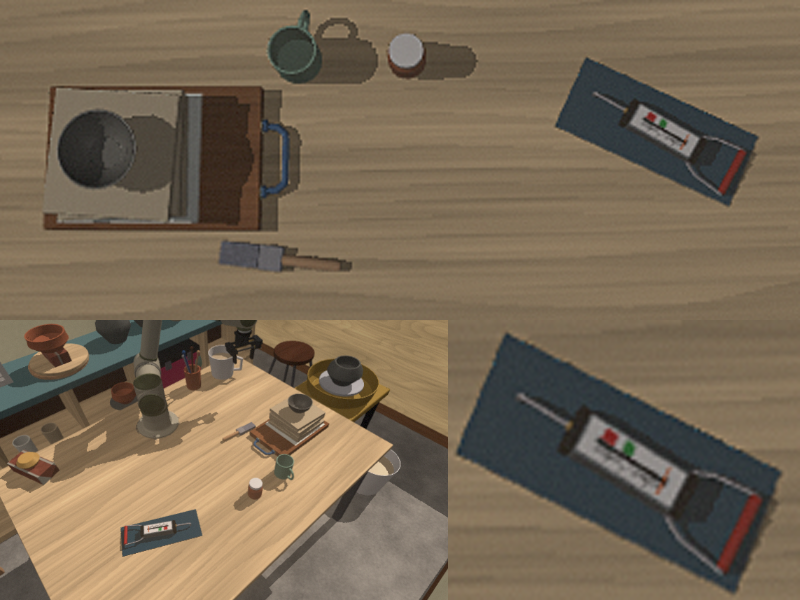

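The top view shows the handle bar at top pixel ~(253,209). The gauge lies on the mat with its red grip at ~(477,217) and its hook at ~(408,177). The board's +y is about world +y.

```bash
python3 - <<'E'
from h import *
t=cv2.imread('pics/t1.png').astype(int)
B,G,R=t[...,0],t[...,1],t[...,2]
def cen(m,box):
    x0,y0,x1,y1=box;k=np.zeros(m.shape,bool);k[y0:y1,x0:x1]=m[y0:y1,x0:x1]
    p=np.argwhere(k)[:,::-1].astype(np.float32); return p
g=cen((R>100)&(G<80)&(B<80),(455,195,495,240)); w=cen((R>140)&(G>140)&(B>130),(420,175,470,215))
h=cen((B>R+25)&(B>70),(235,185,265,230))
for n,p,z in(('grip',g,.02),('dial',w,.037),('handle',h,.014)):
    r=cv2.minAreaRect(p);print(n,len(p),p.mean(0),r,ray('top',[p.mean(0),*cv2.boxPoints(r)],z).round(4).tolist())
hb=h[h[:,0]>251];print('bar',len(hb),ray('top',[hb.mean(0)],.014), ray('top',[[hb[:,0].mean(),hb[:,1].min()],[hb[:,0].mean(),hb[:,1].max()]],.014))
gp=ray('top',[g.mean(0)],.02)[0];dp=ray('top',[w.mean(0)],.037)[0]
v=(dp-gp)[:2];print('len',np.linalg.norm(v),'ang',np.arctan2(v[1],v[0]))
m=nets.masks_of('top','mat')[0]['pixels'] if grab_frame('top') is not None else 0
r=cv2.minAreaRect(np.argwhere(m)[:,::-1].astype(np.float32));q=ray('top',cv2.boxPoints(r),.003);print('mat',q.round(4).tolist(),q.mean(0))
E
```

```text
grip 58 [475.22415 215.2931 ] ((475.1858215332031, 215.36927795410156), (2.438227653503418, 22.824520111083984), 28.300756454467773) [[0.4844, -0.4715, 0.02], [0.4532, -0.4478, 0.02], [0.5193, -0.4881, 0.02], [0.5153, -0.4951, 0.02], [0.4492, -0.4548, 0.02]]
dial 106 [442.8113 195.4717] ((441.9925537109375, 194.90206909179688), (32.57513427734375, 9.750751495361328), 29.357755661010742) [[0.5506, -0.3623, 0.037], [0.5661, -0.3053, 0.037], [0.5941, -0.3225, 0.037], [0.5391, -0.4141, 0.037], [0.5113, -0.3967, 0.037]]
handle 102 [249.08824 208.63725] ((247.0, 209.0), (36.0, 12.0), 90.0) [[0.5222, 0.2786, 0.014], [0.582, 0.3058, 0.014], [0.5812, 0.2655, 0.014], [0.4609, 0.2657, 0.014], [0.4616, 0.3055, 0.014]]
bar 31 [[0.52642503 0.26837136 0.014     ]] [[0.5644146  0.26834078 0.014     ]
 [0.48082793 0.26843235 0.014     ]]
len 0.12772011319383483 ang 1.0258098699041083
mat [[0.5691, -0.1823, 0.003], [0.6864, -0.2418, 0.003], [0.5416, -0.5303, 0.003], [0.4263, -0.4681, 0.003]] [ 0.55586094 -0.35560447  0.003     ]
```

```bash
python3 -m crank '{"offset":[[0.014,-0.029,0],[0.028,-0.058,0],[0.041,-0.087,0],[0.055,-0.115,0],[0.069,-0.144,0],[0.082,-0.173,0],[0.096,-0.202,0],[0.11,-0.23,0],[0.124,-0.26,0],[0.137,-0.288,0]],"angular":[[0,0,-0.06],[0,0,-0.12],[0,0,-0.18],[0,0,-0.25],[0,0,-0.31],[0,0,-0.37],[0,0,-0.43],[0,0,-0.49],[0,0,-0.55],[0,0,-0.615]],"grip":[1,1,1,1,1,1,1,1,1,1]}'
python3 -m crank '{"offset":[[0.014,-0.029,0],[0.028,-0.058,0],[0.041,-0.087,0],[0.055,-0.115,0],[0.069,-0.144,0],[0.082,-0.173,0],[0.096,-0.202,0],[0.11,-0.23,0],[0.124,-0.26,0],[0.137,-0.288,0]],"angular":[[0,0,-0.06],[0,0,-0.12],[0,0,-0.18],[0,0,-0.25],[0,0,-0.31],[0,0,-0.37],[0,0,-0.43],[0,0,-0.49],[0,0,-0.55],[0,0,-0.615]],"grip":[1,1,1,1,1,1,1,1,1,1]}'
python3 -m crank '{"offset":[[0.014,-0.029,0],[0.028,-0.058,0],[0.041,-0.087,0],[0.055,-0.115,0],[0.069,-0.144,0],[0.082,-0.173,0],[0.096,-0.202,0],[0.11,-0.23,0],[0.124,-0.26,0],[0.137,-0.288,0]],"angular":[[0,0,-0.06],[0,0,-0.12],[0,0,-0.18],[0,0,-0.25],[0,0,-0.31],[0,0,-0.37],[0,0,-0.43],[0,0,-0.49],[0,0,-0.55],[0,0,-0.615]],"grip":[1,1,1,1,1,1,1,1,1,1]}'
python3 - <<'E'
from h import *
print(get_obs()); im=snap('wrist','w1.png')
for n in ['gauge','mat','gauge_bail']:
  for d in nets.masks_of('wrist',n)[:1]:
    r=cv2.minAreaRect(np.argwhere(d['pixels'])[:,::-1].astype(np.float32));print(n,d['confidence'],r,ray('wrist',[r[0],*cv2.boxPoints(r)],.037 if n=='gauge' else .02).round(4).tolist())
E
```

```text
clock: 1.48
tool_pos: [0.2783, 0.2162, 0.2389]
tcp_rot: [1.352, 2.835, 0.001]
contact_force: [0.1, 0.8, -0.0]
width: 0.0882
clock: 2.32
tool_pos: [0.4154, -0.0721, 0.2388]
tcp_rot: [2.147, 2.293, 0.0]
contact_force: [0.4, 0.7, -0.9]
width: 0.0881
clock: 3.15
tool_pos: [0.5524, -0.3599, 0.2385]
tcp_rot: [-2.741, -1.536, 0.0]
contact_force: [0.5, -0.3, 0.1]
width: 0.0882
{'clock': 3.15, 'joint_positions': array([-7.54733710e-01,  6.22683456e-01,  1.03018367e+00, -5.87398569e-06,
        1.48880683e+00, -2.05540987e-01]), 'qvel': array([-2.19434723e-01,  7.63198682e-01, -1.24829463e+00,  1.15193376e-03,
        4.75524747e-01,  5.63416381e-01]), 'tau': array([ 9.05873515e-01, -5.93894434e+01, -2.13910979e+01,  3.06814502e-02,
       -5.63170910e-01, -8.49483535e-01]), 'tool_pos': array([ 0.55238294, -0.35985263,  0.23849638]), 'tcp_rot': array([-2.74051068e+00, -1.53581556e+00,  4.71519854e-05]), 'contact_force': array([ 0.50335555, -0.33893846,  0.12893171]), 'wrist_torque': array([-0.03065744,  0.09595816,  0.04940718]), 'width': 0.08816661051595584}
gauge 0.95 ((321.5, 157.5), (205.0, 61.0), 90.0) [[0.562, -0.3496, 0.037], [0.5933, -0.234, 0.037], [0.6507, -0.2692, 0.037], [0.5231, -0.4938, 0.037], [0.4512, -0.4497, 0.037]]
mat 0.64 ((318.95233154296875, 143.40382385253906), (235.806640625, 108.21427917480469), 85.42607879638672) [[0.5665, -0.3334, 0.02], [0.5723, -0.1858, 0.02], [0.6812, -0.2421, 0.02], [0.5598, -0.5202, 0.02], [0.4183, -0.4508, 0.02]]
gauge_bail 0.58 ((321.0, 234.5), (51.0, 60.0), 90.0) [[0.5025, -0.4428, 0.02], [0.4874, -0.3886, 0.02], [0.5574, -0.4311, 0.02], [0.5184, -0.5006, 0.02], [0.4438, -0.4553, 0.02]]
```

View pics/w1.png

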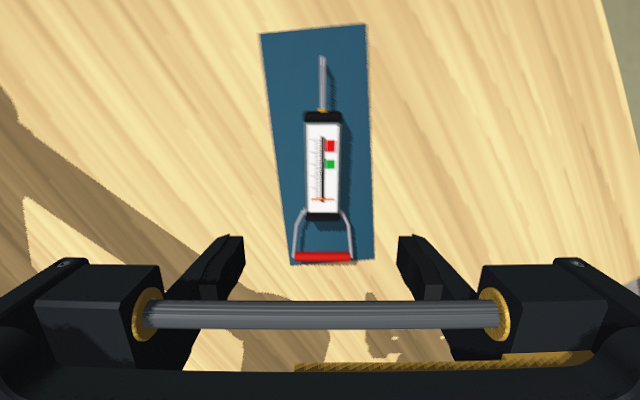

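The gauge is upright in the picture: case from (322,112) to (322,217), grip at (322,257). So the jaws are already square to it and only the position is left to check.

```bash
python3 - <<'E'
from h import *
o=get_obs();p=ray('wrist',[[322,112],[322,219],[304,165],[341,165]],.037);q=ray('wrist',[[322,257]],.027)[0]
print(o['tool_pos'],o['tcp_rot'],p.round(4),q.round(4));v=(p[0]-p[1])[:2];print(np.linalg.norm(v),np.linalg.norm((p[2]-p[3])),np.arctan2(v[1],v[0]))
a=1.025;d=np.array([np.cos(a),np.sin(a)]);print('origin',((p[0]+p[1])/2)[:2],q[:2]+.132*d)
E
```

```text
[ 0.55182633 -0.35843729  0.23792411] [-2.73698313e+00 -1.53972270e+00  3.89073369e-04] [[ 0.5899 -0.3007  0.037 ]
 [ 0.5197 -0.4168  0.037 ]
 [ 0.5382 -0.3433  0.037 ]
 [ 0.5773 -0.367   0.037 ]] [ 0.4871 -0.4708  0.027 ]
0.1357862691277949 0.045746120633929035 1.0268421061960316
origin [ 0.55480757 -0.35874775] [ 0.55561186 -0.35799407]
```

```bash
python3 -m crank '{"offset":[[0.003,0,-0.035],[0.003,0,-0.07],[0.003,0,-0.105],[0.003,0,-0.14],[0.003,0,-0.17],[0.003,0,-0.195],[0.003,0,-0.215],[0.003,0,-0.226],[0.003,0,-0.231],[0.003,0,-0.231]],"angular":[[0,0,0],[0,0,0],[0,0,0],[0,0,0],[0,0,0],[0,0,0],[0,0,0],[0,0,0],[0,0,0],[0,0,0]],"grip":[1,1,1,1,1,1,1,1,1,1]}'
python3 -m crank '{"offset":[[0,0,0],[0,0,0],[0,0,0],[0,0,0],[0,0,0],[0,0,0],[0,0,0],[0,0,0],[0,0,0],[0,0,0]],"angular":[[0,0,0],[0,0,0],[0,0,0],[0,0,0],[0,0,0],[0,0,0],[0,0,0],[0,0,0],[0,0,0],[0,0,0]],"grip":[0.3,0.3,0.3,0.3,0.3,0.3,0.3,0.3,0.3,0.3]}'
```

```text
clock: 4.18
tool_pos: [0.5549, -0.3577, 0.0078]
tcp_rot: [-2.737, -1.541, 0.0]
contact_force: [-0.0, -0.1, 0.4]
width: 0.088
clock: 5.02
tool_pos: [0.5549, -0.3583, 0.0078]
tcp_rot: [-2.738, -1.54, 0.0]
contact_force: [-1.1, 0.1, 1.4]
width: 0.0437
```

```bash
python3 -m crank '{"offset":[[0,0,0.015],[0,0,0.04],[0,0.01,0.07],[0,0.03,0.1],[-0.003,0.06,0.12],[-0.006,0.095,0.12],[-0.008,0.13,0.12],[-0.01,0.165,0.12],[-0.012,0.2,0.12],[-0.014,0.23,0.12]],"angular":[[0,0,0],[0,0,0],[0,0,0],[0,0,0.05],[0,0,0.1],[0,0,0.15],[0,0,0.2],[0,0,0.25],[0,0,0.3],[0,0,0.35]],"grip":[0.3,0.3,0.3,0.3,0.3,0.3,0.3,0.3,0.3,0.3]}'
python3 -m crank '{"offset":[[-0.003,0.035,0],[-0.006,0.07,0],[-0.009,0.105,0],[-0.012,0.14,0],[-0.014,0.175,0],[-0.016,0.205,0],[-0.018,0.23,0],[-0.018,0.245,0],[-0.018,0.25,0],[-0.018,0.25,0]],"angular":[[0,0,0.04],[0,0,0.08],[0,0,0.12],[0,0,0.16],[0,0,0.194],[0,0,0.194],[0,0,0.194],[0,0,0.194],[0,0,0.194],[0,0,0.194]],"grip":[0.3,0.3,0.3,0.3,0.3,0.3,0.3,0.3,0.3,0.3]}'
python3 - <<'E'
from h import *
print(get_obs()['tool_pos'],get_obs()['tcp_rot']); im=snap('wrist','w2.png')
for n in ['handle_bar','board']:
  for d in nets.masks_of('wrist',n)[:2]:
    print(n,d['confidence'],d['extent'])
t=im.astype(int);m=(t[...,2]>t[...,0]+25)&(t[...,2]>60)
p=np.argwhere(m)[:,::-1];print(len(p),p.min(0),p.max(0))
E
```

```text
clock: 5.85
tool_pos: [0.5403, -0.126, 0.1273]
tcp_rot: [-2.424, -1.996, 0.0]
contact_force: [-0.3, -0.7, -2.3]
width: 0.0439
clock: 6.68
tool_pos: [0.5227, 0.1225, 0.1274]
tcp_rot: [-2.222, -2.221, 0.001]
contact_force: [-0.2, -0.2, -3.4]
width: 0.0438
[0.52270587 0.12246055 0.12736348] [-2.22157833e+00 -2.22073406e+00  5.93753052e-04]
handle_bar 0.72 [318.9, 15.3, 147.1, 30.7]
handle_bar 0.16 [319.8, 181.4, 112.0, 362.9]
board 0.85 [318.0, 15.5, 147.8, 29.6]
2120 [246   0] [391 283]
```

View pics/w2.png

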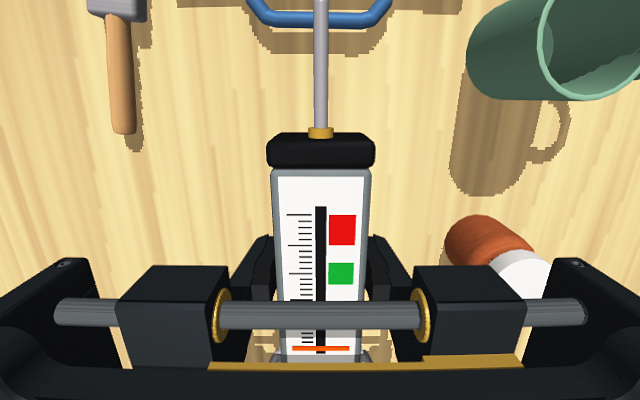

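The blue bar is at about row 18, columns 262–378, level and centred under the rod. The mug and jar are well to the right.

```bash
python3 - <<'E'
from h import *
im=cv2.imread('pics/w2.png').astype(int);m=(im[...,0]>im[...,2]+25)&(im[...,0]>60)
r=[]
for c in (280,295,345,360):
    k=np.flatnonzero(m[:60,c]);r.append([c,k.mean()]);print(c,k.min(),k.max())
print(ray('wrist',r,.014).round(4))
print(ray('wrist',[[319,17]],.014), ray('top',[[253,208.5]],.014))
g=camera_info('wrist'); print(proj('wrist',[[.523,.269,.014]]))
E
```

```text
280 11 26
295 11 27
345 13 28
360 13 28
[[0.4924 0.2661 0.014 ]
 [0.5044 0.2657 0.014 ]
 [0.5447 0.2645 0.014 ]
 [0.5568 0.2645 0.014 ]]
[[0.52374312 0.26700455 0.014     ]] [[0.52243436 0.26557908 0.014     ]]
[[318.06167317  14.23260883]]
```

```bash
python3 -m crank '{"offset":[[0,0.02,0],[0,0.036,0],[0,0.036,-0.02],[0,0.036,-0.04],[0,0.036,-0.06],[0,0.036,-0.075],[0,0.036,-0.085],[0,0.036,-0.09],[0,0.036,-0.09],[0,0.036,-0.09]],"angular":[[0,0,0],[0,0,0],[0,0,0],[0,0,0],[0,0,0],[0,0,0],[0,0,0],[0,0,0],[0,0,0],[0,0,0]],"grip":[0.3,0.3,0.3,0.3,0.3,0.3,0.3,0.3,0.3,0.3]}'
python3 -m crank '{"offset":[[0,0,-0.005],[0,0,-0.01],[0,0,-0.015],[0,0,-0.019],[0,0,-0.022],[0,0,-0.025],[0,0,-0.028],[0,0,-0.03],[0,0,-0.0315],[0,0,-0.0315]],"angular":[[0,0,0],[0,0,0],[0,0,0],[0,0,0],[0,0,0],[0,0,0],[0,0,0],[0,0,0],[0,0,0],[0,0,0]],"grip":[0.3,0.3,0.3,0.3,0.3,0.3,0.3,0.3,0.3,0.3]}'
python3 - <<'E'
from h import *
snap('wrist','w3.png')
E
```

```text
clock: 7.67
tool_pos: [0.5234, 0.1574, 0.0383]
tcp_rot: [2.224, 2.218, 0.001]
contact_force: [-0.5, 0.2, -2.7]
width: 0.044
clock: 8.5
tool_pos: [0.5229, 0.1577, 0.006]
tcp_rot: [-2.223, -2.219, 0.0]
contact_force: [0.4, 0.7, -3.7]
width: 0.0434
```

View pics/w3.png

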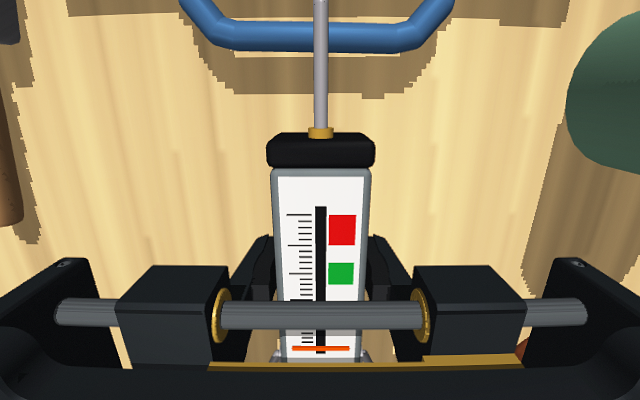

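The bar (row ~36) passes under the rod and the pointer is at zero. I'll release and lift off.

```bash
python3 -c "
from h import *
print(ray('wrist',[[320,38]],.014))"
python3 -m crank '{"offset":[[0,0,-0.001],[0,0,-0.001],[0,0,-0.001],[0,0,-0.001],[0,0,-0.001],[0,0,-0.001],[0,0,-0.001],[0,0,-0.001],[0,0,-0.001],[0,0,-0.001]],"angular":[[0,0,0],[0,0,0],[0,0,0],[0,0,0],[0,0,0],[0,0,0],[0,0,0],[0,0,0],[0,0,0],[0,0,0]],"grip":[0.3,0.3,1,1,1,1,1,1,1,1]}'
python3 -m crank '{"offset":[[0,0,0.01],[0,0,0.03],[0,0,0.06],[0,0,0.09],[0,0,0.13],[0,-0.02,0.16],[0,-0.05,0.18],[0,-0.08,0.2],[0,-0.11,0.2],[0,-0.14,0.2]],"angular":[[0,0,0],[0,0,0],[0,0,0],[0,0,0],[0,0,0],[0,0,0.1],[0,0,0.2],[0,0,0.3],[0,0,0.4],[0,0,0.5]],"grip":[1,1,1,1,1,1,1,1,1,1]}'
python3 -m crank '{"offset":[[0,-0.01,0],[0,-0.01,0],[0,-0.01,0],[0,-0.01,0],[0,-0.01,0],[0,-0.01,0],[0,-0.01,0],[0,-0.01,0],[0,-0.01,0],[0,-0.01,0]],"angular":[[0,0,0.12],[0,0,0.24],[0,0,0.36],[0,0,0.48],[0,0,0.6],[0,0,0.72],[0,0,0.84],[0,0,0.96],[0,0,1.071],[0,0,1.071]],"grip":[0.5,0.5,0.5,0.5,0.5,0.5,0.5,0.5,0.5,0.5]}'
python3 - <<'E'
from h import *
print(get_obs()['joint_positions'])
a=snap('wrist','w4.png');b=snap('top','t4.png');s=snap('scene','s4.png')
cv2.imwrite('pics/c4.png',np.hstack([cv2.resize(a,(480,300)),cv2.resize(b[170:250,230:310],(300,300),interpolation=2)])[:,:,::-1])
E
```

```text
[[0.52430625 0.26655996 0.014     ]]
clock: 9.38
tool_pos: [0.523, 0.1577, 0.0053]
tcp_rot: [2.224, 2.219, 0.0]
contact_force: [0.5, 0.2, -0.4]
width: 0.0884
clock: 10.22
tool_pos: [0.5231, 0.0164, 0.2074]
tcp_rot: [1.597, 2.702, 0.002]
contact_force: [-0.5, -0.3, -0.3]
width: 0.0883
clock: 11.05
tool_pos: [0.5229, 0.0077, 0.2059]
tcp_rot: [-0.003, 3.141, -0.0]
contact_force: [0.4, 0.4, -0.1]
width: 0.0439
[-2.09441154e-01  3.35575341e-01  1.55477013e+00 -6.52846169e-05
  1.25060907e+00 -1.78235096e+00]
```

View pics/c4.png

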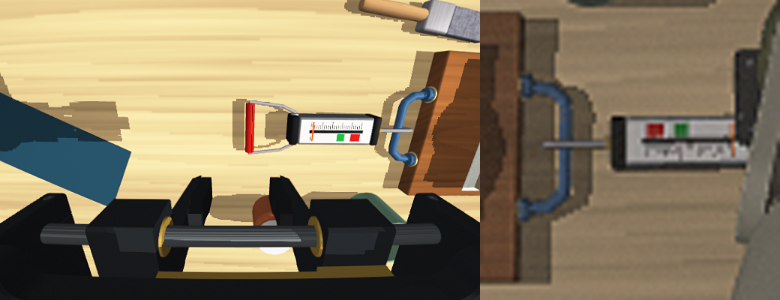

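The hook is down in the gap beyond the bar. The grip is at (332,170) in the wrist picture; I'll measure it.

```bash
python3 - <<'E'
from h import *
t=cv2.imread('pics/w4.png').astype(int);m=(t[...,2]>140)&(t[...,1]<60)&(t[...,0]<60);m[:,360:]=0;m[230:]=0
p=np.argwhere(m)[:,::-1].astype(float);print(len(p),p.mean(0),p.min(0),p.max(0))
o=get_obs()['tool_pos'];g=ray('wrist',[p.mean(0)],.022)[0];e=ray('wrist',[[p[p[:,1]<p[:,1].min()+4,0].mean(),p[:,1].min()],[p[p[:,1]>p[:,1].max()-4,0].mean(),p[:,1].max()]],.02);print(e,o,g,g-o)
E
```

```text
548 [333.30291971 170.68430657] [327. 138.] [338. 203.]
[[0.48497777 0.02405538 0.02      ]
 [0.5645162  0.02293144 0.02      ]] [0.52288873 0.00776163 0.20559884] [0.52304441 0.02367315 0.022     ] [ 1.55678282e-04  1.59115230e-02 -1.83598843e-01]
```

```bash
python3 -m crank '{"offset":[[0,0.017,-0.03],[0,0.017,-0.06],[0,0.017,-0.09],[0,0.017,-0.12],[0,0.017,-0.145],[0,0.017,-0.165],[0,0.017,-0.18],[0,0.017,-0.19],[0,0.017,-0.198],[0,0.017,-0.201]],"angular":[[0,0,0],[0,0,0],[0,0,0],[0,0,0],[0,0,0],[0,0,0],[0,0,0],[0,0,0],[0,0,0],[0,0,0]],"grip":[0.5,0.5,0.5,0.5,0.5,0.5,0.5,0.5,0.5,0.5]}'
python3 -m crank '{"offset":[[0,0,0],[0,0,0],[0,0,0],[0,0,0],[0,0,0],[0,0,0],[0,0,0],[0,0,0],[0,0,0],[0,0,0]],"angular":[[0,0,0],[0,0,0],[0,0,0],[0,0,0],[0,0,0],[0,0,0],[0,0,0],[0,0,0],[0,0,0],[0,0,0]],"grip":[0.05,0.05,0.05,0.05,0.05,0.05,0.05,0.05,0.05,0.05]}'
```

```text
clock: 12.03
tool_pos: [0.5228, 0.0248, 0.0036]
tcp_rot: [-0.004, -3.141, -0.0]
contact_force: [0.7, 0.1, 1.5]
width: 0.0436
clock: 12.87
tool_pos: [0.5233, 0.0245, 0.0045]
tcp_rot: [0.003, 3.141, -0.0]
contact_force: [0.2, -2.1, 2.9]
width: 0.0129
```

```bash
python3 -m crank '{"offset":[[0,-0.005,0],[0,-0.01,0],[0,-0.015,0],[0,-0.02,0],[0,-0.025,0],[0,-0.03,0],[0,-0.035,0],[0,-0.038,0],[0,-0.04,0],[0,-0.04,0]],"angular":[[0,0,0],[0,0,0],[0,0,0],[0,0,0],[0,0,0],[0,0,0],[0,0,0],[0,0,0],[0,0,0],[0,0,0]],"grip":[0.05,0.05,0.05,0.05,0.05,0.05,0.05,0.05,0.05,0.05]}'
python3 - <<'E'
from h import *
import time
f=[]
for i in range(3):
    t=snap('top','t5.png'); f.append(get_obs()['contact_force'])
print(np.round(f,1),get_obs()['tool_pos'])
a=snap('wrist','w5.png')
cv2.imwrite('pics/c5.png',np.hstack([cv2.resize(a,(480,300)),cv2.resize(t[180:240,230:310],(320,300),interpolation=2)[:,:,:]])[:,:,::-1])
E
```

```text
clock: 13.7
tool_pos: [0.5225, -0.0146, 0.0041]
tcp_rot: [-0.004, -3.14, -0.004]
contact_force: [0.4, 10.6, 5.6]
width: 0.0129
[[-0.4 11.1  5. ]
 [-0.6 10.6  4.8]
 [-0.5  9.1  4.6]] [ 0.52246092 -0.01451618  0.00407577]
```

View pics/c5.png

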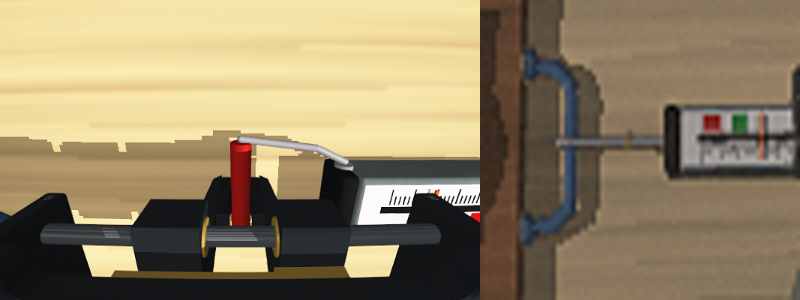

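The pointer is below the green band, at about 9 N by the image against 10 N by the wrist, which includes friction. I need about 16 mm more.

```bash
python3 -m crank '{"offset":[[0,-0.003,0],[0,-0.006,0],[0,-0.009,0],[0,-0.012,0],[0,-0.014,0],[0,-0.016,0],[0,-0.016,0],[0,-0.016,0],[0,-0.016,0],[0,-0.016,0]],"angular":[[0,0,0],[0,0,0],[0,0,0],[0,0,0],[0,0,0],[0,0,0],[0,0,0],[0,0,0],[0,0,0],[0,0,0]],"grip":[0.05,0.05,0.05,0.05,0.05,0.05,0.05,0.05,0.05,0.05]}'
python3 - <<'E'
from h import *
f=[]
for i in range(4):
    t=snap('top','t6.png'); f.append(get_obs()['contact_force'])
print(np.round(f,1),get_obs()['tool_pos'])
a=snap('wrist','w6.png')
cv2.imwrite('pics/c6.png',np.hstack([cv2.resize(a[200:350,380:640],(390,225),interpolation=2),cv2.resize(t[190:220,250:310],(450,225),interpolation=2)[:,:410]])[:,:,::-1])
E
```

```text
clock: 14.73
tool_pos: [0.5222, -0.0294, 0.004]
tcp_rot: [-0.004, -3.14, -0.005]
contact_force: [-1.1, 17.0, 6.9]
width: 0.0129
[[-0.7 17.1  6.2]
 [-0.8 17.   6.8]
 [-0.2 16.6  6.6]
 [ 0.6 18.   6.8]] [ 0.52221408 -0.02941939  0.00407178]
```

View pics/c6.png

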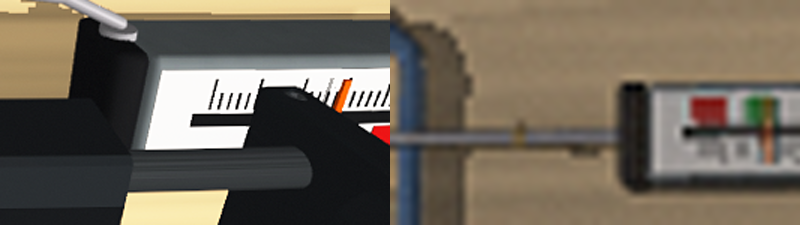

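The pointer is inside the green band, slightly on its low side (~14 N). I'll add 2 mm and hold.

```bash
Z='x'; python3 -m crank '{"offset":[[0,-0.001,0],[0,-0.002,0],[0,-0.002,0],[0,-0.002,0],[0,-0.002,0],[0,-0.002,0],[0,-0.002,0],[0,-0.002,0],[0,-0.002,0],[0,-0.002,0]],"angular":[[0,0,0],[0,0,0],[0,0,0],[0,0,0],[0,0,0],[0,0,0],[0,0,0],[0,0,0],[0,0,0],[0,0,0]],"grip":[0.05,0.05,0.05,0.05,0.05,0.05,0.05,0.05,0.05,0.05]}'
python3 -m crank '{"offset":[[0,0,0],[0,0,0],[0,0,0],[0,0,0],[0,0,0],[0,0,0],[0,0,0],[0,0,0],[0,0,0],[0,0,0]],"angular":[[0,0,0],[0,0,0],[0,0,0],[0,0,0],[0,0,0],[0,0,0],[0,0,0],[0,0,0],[0,0,0],[0,0,0]],"grip":[0.05,0.05,0.05,0.05,0.05,0.05,0.05,0.05,0.05,0.05]}'
python3 -m crank '{"offset":[[0,0,0],[0,0,0],[0,0,0],[0,0,0],[0,0,0],[0,0,0],[0,0,0],[0,0,0],[0,0,0],[0,0,0]],"angular":[[0,0,0],[0,0,0],[0,0,0],[0,0,0],[0,0,0],[0,0,0],[0,0,0],[0,0,0],[0,0,0],[0,0,0]],"grip":[0.05,0.05,0.05,0.05,0.05,0.05,0.05,0.05,0.05,0.05]}'
python3 -m crank '{"offset":[[0,0,0],[0,0,0],[0,0,0],[0,0,0],[0,0,0],[0,0,0],[0,0,0],[0,0,0],[0,0,0],[0,0,0]],"angular":[[0,0,0],[0,0,0],[0,0,0],[0,0,0],[0,0,0],[0,0,0],[0,0,0],[0,0,0],[0,0,0],[0,0,0]],"grip":[0.05,0.05,0.05,0.05,0.05,0.05,0.05,0.05,0.05,0.05]}'
python3 - <<'E'
from h import *
t=snap('top','t7.png')
p=t[190:220,250:310].astype(int)
R,G,B=p[...,0],p[...,1],p[...,2]
for n,m in(('or',(R>G+40)&(G>B+15)&(R>150)),('gr',(G>R+25)&(G>B+25)),('red',(R>120)&(G<70)&(B<70))):
    q=np.argwhere(m);print(n,len(q),q.mean(0) if len(q) else 0,q.min(0) if len(q) else 0,q.max(0) if len(q) else 0)
E
```

```text
clock: 15.82
tool_pos: [0.5221, -0.0311, 0.004]
tcp_rot: [-0.004, -3.14, -0.006]
contact_force: [-0.6, 19.0, 7.7]
width: 0.0131
clock: 16.65
tool_pos: [0.5221, -0.0311, 0.004]
tcp_rot: [-0.004, -3.14, -0.006]
contact_force: [0.4, 19.3, 7.5]
width: 0.0133
clock: 17.48
tool_pos: [0.5222, -0.0311, 0.004]
tcp_rot: [-0.004, -3.14, -0.006]
contact_force: [0.1, 20.5, 7.6]
width: 0.0131
clock: 18.32
tool_pos: [0.5222, -0.0311, 0.0041]
tcp_rot: [-0.004, -3.14, -0.006]
contact_force: [0.3, 19.0, 6.7]
width: 0.0131
or 2 [20.5 50. ] [20 50] [21 50]
gr 11 [14.36363636 49.36363636] [13 48] [16 51]
red 12 [14.  42.5] [13 41] [15 44]
```

Two independent checks agree on 14–15 N: the image puts the pointer about 2 mm below the centre of the green band, and the geometry gives rod ≈ 0.0435. It held for over 3 s. Next I relax the spring, release and rise.

```bash
python3 -m crank '{"offset":[[0,0.006,0],[0,0.012,0],[0,0.018,0],[0,0.024,0],[0,0.03,0],[0,0.036,0],[0,0.042,0],[0,0.048,0],[0,0.053,0],[0,0.0555,0]],"angular":[[0,0,0],[0,0,0],[0,0,0],[0,0,0],[0,0,0],[0,0,0],[0,0,0],[0,0,0],[0,0,0],[0,0,0]],"grip":[0.05,0.05,0.05,0.05,0.05,0.05,0.05,0.05,0.05,0.05]}'
python3 -m crank '{"offset":[[0,0,0],[0,0,0],[0,0,0],[0,0,0],[0,0,0],[0,0,0],[0,0,0.01],[0,0,0.03],[0,0,0.06],[0,0,0.09]],"angular":[[0,0,0],[0,0,0],[0,0,0],[0,0,0],[0,0,0],[0,0,0],[0,0,0],[0,0,0],[0,0,0],[0,0,0]],"grip":[0.05,0.4,0.4,0.4,0.4,0.4,0.4,0.4,0.4,0.4]}'
python3 -m crank '{"offset":[[0,0,0.03],[0,0,0.06],[0,0,0.09],[0,0,0.1],[0,0,0.1],[0,0,0.1],[0,0,0.1],[0,0,0.1],[0,0,0.1],[0,0,0.1]],"angular":[[0,0,0],[0,0,-0.12],[0,0,-0.24],[0,0,-0.36],[0,0,-0.48],[0,0,-0.6],[0,0,-0.72],[0,0,-0.84],[0,0,-0.96],[0,0,-1.08]],"grip":[1,1,1,1,1,1,1,1,1,1]}'
python3 -m crank '{"offset":[[0,0.01,0],[0,0.03,0],[0,0.05,0],[0,0.07,0],[0,0.08,0],[0,0.08,0],[0,0.08,0],[0,0.08,0],[0,0.08,0],[0,0.08,0]],"angular":[[0,0,-0.12],[0,0,-0.24],[0,0,-0.36],[0,0,-0.491],[0,0,-0.491],[0,0,-0.491],[0,0,-0.491],[0,0,-0.491],[0,0,-0.491],[0,0,-0.491]],"grip":[1,1,1,1,1,1,1,1,1,1]}'
python3 - <<'E'
from h import *
snap('wrist','w8.png')
E
```

```text
clock: 19.2
tool_pos: [0.5232, 0.0224, 0.0044]
tcp_rot: [0.002, 3.141, -0.001]
contact_force: [-1.0, -4.6, 4.2]
width: 0.0129
clock: 20.03
tool_pos: [0.5225, 0.0223, 0.0956]
tcp_rot: [-0.003, -3.14, -0.0]
contact_force: [0.5, -0.4, 0.7]
width: 0.035
clock: 20.87
tool_pos: [0.5228, 0.0222, 0.1949]
tcp_rot: [1.626, 2.688, 0.0]
contact_force: [-0.3, -0.1, 0.1]
width: 0.0882
clock: 21.7
tool_pos: [0.523, 0.1016, 0.1943]
tcp_rot: [2.224, 2.219, -0.0]
contact_force: [-0.6, -0.6, -0.8]
width: 0.0879
```

View pics/w8.png

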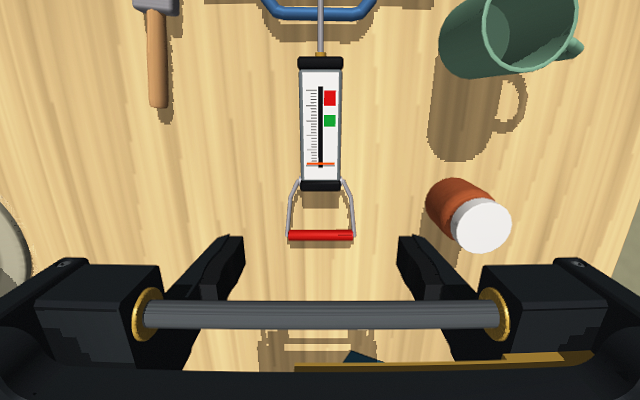

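The gauge is slack and straight, case from (320,57) to (321,191), grip at (321,236).

```bash
python3 - <<'E'
from h import *
print(get_obs()['tool_pos']);print(ray('wrist',[[320,57],[321,189]],.034),ray('wrist',[[321,235]],.022),ray('wrist',[[319,13]],.014))
E
```

```text
[0.52299768 0.10165658 0.19429715]
[[0.52437224 0.22412539 0.034     ]
 [0.52511604 0.08843044 0.034     ]] [[0.52504194 0.02521225 0.022     ]] [[0.52347545 0.2676966  0.014     ]]
```

```bash
python3 -m crank '{"offset":[[0.001,0.03,0],[0.001,0.054,-0.03],[0.001,0.054,-0.065],[0.001,0.054,-0.1],[0.001,0.054,-0.13],[0.001,0.054,-0.155],[0.001,0.054,-0.172],[0.001,0.054,-0.182],[0.001,0.054,-0.189],[0.001,0.054,-0.189]],"angular":[[0,0,0],[0,0,0],[0,0,0],[0,0,0],[0,0,0],[0,0,0],[0,0,0],[0,0,0],[0,0,0],[0,0,0]],"grip":[1,1,1,1,1,1,1,1,1,1]}'
python3 -m crank '{"offset":[[0,0,0],[0,0,0],[0,0,0],[0,0,0],[0,0,0],[0,0,0],[0,0,0],[0,0,0],[0,0,0],[0,0,0]],"angular":[[0,0,0],[0,0,0],[0,0,0],[0,0,0],[0,0,0],[0,0,0],[0,0,0],[0,0,0],[0,0,0],[0,0,0]],"grip":[0.3,0.3,0.3,0.3,0.3,0.3,0.3,0.3,0.3,0.3]}'
python3 -m crank '{"offset":[[0,0,0.005],[0,0,0.01],[0,0,0.02],[0,0,0.03],[0,0,0.045],[0,0,0.06],[0,0,0.08],[0,0,0.1],[0,0,0.12],[0,-0.02,0.12]],"angular":[[0,0,0],[0,0,0],[0,0,0],[0,0,0],[0,0,0],[0,0,0],[0,0,0],[0,0,0],[0,0,0],[0,0,0]],"grip":[0.3,0.3,0.3,0.3,0.3,0.3,0.3,0.3,0.3,0.3]}'
```

```text
clock: 22.58
tool_pos: [0.5238, 0.156, 0.0046]
tcp_rot: [-2.223, -2.218, 0.001]
contact_force: [-0.6, -0.0, 0.2]
width: 0.0883
clock: 23.42
tool_pos: [0.5239, 0.1562, 0.0053]
tcp_rot: [-2.223, -2.219, 0.0]
contact_force: [-1.4, 0.2, 3.0]
width: 0.0436
clock: 24.25
tool_pos: [0.5255, 0.1382, 0.13]
tcp_rot: [2.218, 2.219, 0.01]
contact_force: [0.9, -0.0, -3.0]
width: 0.0439
```

```bash
python3 -m crank '{"offset":[[0,-0.02,0],[0.002,-0.05,0],[0.004,-0.08,0],[0.006,-0.11,0],[0.008,-0.14,0],[0.01,-0.17,0],[0.012,-0.2,0],[0.014,-0.225,0],[0.016,-0.25,0],[0.016,-0.27,0]],"angular":[[0,0,0],[0,0,-0.03],[0,0,-0.06],[0,0,-0.09],[0,0,-0.12],[0,0,-0.15],[0,0,-0.18],[0,0,-0.21],[0,0,-0.24],[0,0,-0.27]],"grip":[0.3,0.3,0.3,0.3,0.3,0.3,0.3,0.3,0.3,0.3]}'
python3 -m crank '{"offset":[[0.002,-0.03,0],[0.004,-0.06,0],[0.006,-0.09,0],[0.008,-0.12,0],[0.01,-0.15,0],[0.013,-0.18,0],[0.015,-0.205,0],[0.016,-0.22,0],[0.016,-0.222,0],[0.016,-0.222,0]],"angular":[[0,0,-0.03],[0,0,-0.06],[0,0,-0.09],[0,0,-0.12],[0,0,-0.15],[0,0,-0.18],[0,0,-0.2],[0,0,-0.2],[0,0,-0.2],[0,0,-0.2]],"grip":[0.3,0.3,0.3,0.3,0.3,0.3,0.3,0.3,0.3,0.3]}'
python3 -c "
from h import *
snap('wrist','w9.png');print(get_obs()['tool_pos'])"
```

```text
clock: 25.08
tool_pos: [0.5401, -0.1357, 0.1262]
tcp_rot: [2.503, 1.896, 0.001]
contact_force: [0.6, -1.6, -3.3]
width: 0.0439
clock: 25.92
tool_pos: [0.5557, -0.3561, 0.1255]
tcp_rot: [-2.68, -1.639, -0.0]
contact_force: [0.4, 0.8, -3.2]
width: 0.0435
[ 0.55586517 -0.35514298  0.12552621]
```

View pics/w9.png

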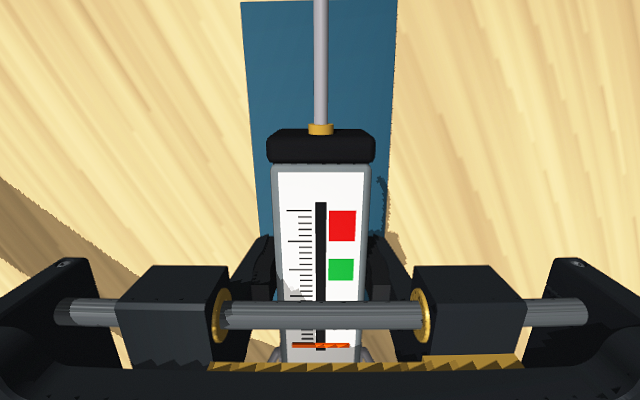

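The gauge is centred over the mat. I'll lower, release and rise.

```bash
python3 -m crank '{"offset":[[0,0,-0.025],[0,0,-0.05],[0,0,-0.07],[0,0,-0.085],[0,0,-0.096],[0,0,-0.104],[0,0,-0.11],[0,0,-0.114],[0,0,-0.117],[0,0,-0.117]],"angular":[[0,0,0],[0,0,0],[0,0,0],[0,0,0],[0,0,0],[0,0,0],[0,0,0],[0,0,0],[0,0,0],[0,0,0]],"grip":[0.3,0.3,0.3,0.3,0.3,0.3,0.3,0.3,0.3,0.3]}'
python3 -m crank '{"offset":[[0,0,-0.0005],[0,0,-0.0005],[0,0,-0.0005],[0,0,-0.0005],[0,0,-0.0005],[0,0,-0.0005],[0,0,-0.0005],[0,0,-0.0005],[0,0,-0.0005],[0,0,-0.0005]],"angular":[[0,0,0],[0,0,0],[0,0,0],[0,0,0],[0,0,0],[0,0,0],[0,0,0],[0,0,0],[0,0,0],[0,0,0]],"grip":[0.3,0.3,1,1,1,1,1,1,1,1]}'
python3 -m crank '{"offset":[[0,0,0.01],[0,0,0.03],[0,0,0.06],[0,0,0.09],[0,0,0.12],[0,0,0.15],[0,0,0.18],[0,0,0.2],[0,0,0.2],[0,0,0.2]],"angular":[[0,0,0],[0,0,0],[0,0,0],[0,0,0],[0,0,0],[0,0,0],[0,0,0],[0,0,0],[0,0,0],[0,0,0]],"grip":[1,1,1,1,1,1,1,1,1,1]}'
python3 -c "
from h import *
a=snap('wrist','w10.png');b=snap('top','t10.png')
cv2.imwrite('pics/c10.png',np.hstack([cv2.resize(a,(480,300)),cv2.resize(b[120:280,220:380],(300,300),interpolation=2)])[:,:,::-1])
p=ray('wrist',[[322,110],[322,217]],.037);print(p.mean(0))"
```

```text
clock: 26.8
tool_pos: [0.5562, -0.3559, 0.0087]
tcp_rot: [2.678, 1.64, 0.0]
contact_force: [-0.1, 0.3, -3.8]
width: 0.0436
clock: 27.63
tool_pos: [0.5559, -0.3558, 0.0077]
tcp_rot: [-2.679, -1.64, 0.0]
contact_force: [-0.8, -0.1, 0.0]
width: 0.0882
clock: 28.47
tool_pos: [0.5561, -0.3558, 0.2089]
tcp_rot: [2.678, 1.639, 0.001]
contact_force: [0.2, 0.0, -1.7]
width: 0.088
[ 0.56275107 -0.34666698  0.037     ]
```

View pics/c10.png

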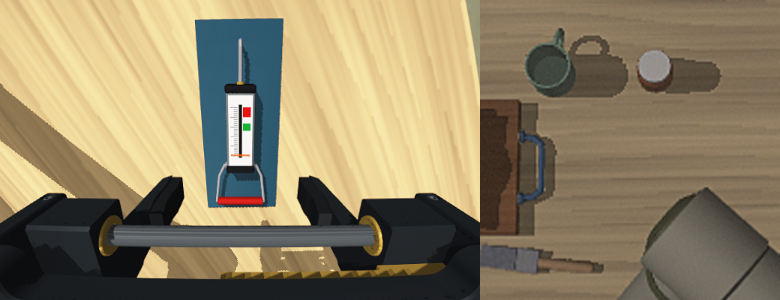

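The gauge lies flat, slack and lengthwise on the middle of the mat. The mug, jar and brush look unmoved.

```bash
python3 -c "
from h import *
print(env.sign_off(), get_obs()['clock'])"
```

```text
the job is handed in; nothing more can be done
the job is handed in; nothing more can be done
```

The job is done and handed in at about 28.6 s; sign-off reports no verdict. The handle held at about 14 to 15 N with the pointer in the green band.

- **Hooking:** I hooked the gauge over the bar, laid it flat on the bench and let go. The picture showed the hook down in the gap beyond the bar and the pointer at zero.
- **Pull:** I pulled straight out by the bail grip and held still for over 3 s. The top picture put the pointer about 2 mm below the middle of the green band (about 14 N), and the tool position gave 0.0435 m of draw (14.5 N). The red was never approached.
- **Disagreement:** the wrist force read 19 to 20 N during the hold. I put the extra down to bench friction, because the tool was pressing down with about 7 N, but I did not check that separately.
- **End state:** I slackened and unhooked the gauge and laid it back. The last picture shows it flat, slack and lengthwise near the middle of its mat, with the gripper open about 0.2 m above. A rough measurement put the case about 1 cm from the mat's centre.
- **Other objects:** the mug, jar and brush look unmoved. The bowl was not in the last views, but the arm did not go near it.

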